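Retain the drive wheel with its spring clip

TASK

The noodle-roller drive has been washed: slide its white drive wheel fully home along the shaft against the housing, then take the spring clip from the rack and press it down over the shaft into the groove until it snaps fully home, and let go of it. The clutch shaft has been left anywhere in its stroke, so feel for the groove, and press gently: never more than about 25 newtons on the shaft or the wheel. Leave the solid key in the rack, and do not shift the blue cup or the screwdriver.

Things in the scene. Friction and masses are not known exactly. Their poses are not given: they have to be found in the camera images.
- drive: Grey painted drive unit fixed to the table: a box 120 mm wide (its x), 150 mm long (its y), top 140 mm above the table, with a level steel shaft standing out of one end. Origin: on the table, straight below the shaft axis, in the plane of the bearing face from which the shaft comes out; z up. The shaft points along the drive's own -y; the housing lies on +y.
- shaft_base (a point): Point on the shaft axis in the bearing face, 100 mm above the table. The shaft is 24 mm in diameter and ends 70 to 90 mm out. It has a groove 6 mm wide and 16 mm in diameter. It is a clutch shaft, left anywhere in its stroke (over 50 N to shift it): the groove's middle lies 38 to 58 mm out from this point along the drive's -y; it is not reported, so feel or look for it.
- wheel (a joint): Position of the white plastic drive wheel along the shaft (m): 0 is fully home against the bearing face, larger is further out along the drive's -y (0.030 to 0.038 at the start, when it covers the groove). It slides against 2 to 4 N of friction, stays where it is left and does not turn. No force on drive, shaft or wheel may exceed 30 N.
- wheel_face (a point): Point on the shaft axis in the wheel's outer flange face. The wheel is a toothed flange of 32 mm radius, 14 mm thick, with a plain sleeve of 16 mm radius reaching 18 mm further out than this face. With the wheel home this point is 14 mm, and the sleeve's end 32 mm, from the bearing face. Push on the part of the flange that stands above the sleeve.
- clip: Spring clip, 74 g: two sprung jaws of flat steel strip 4 mm thick (in y) bent to an open ring, mouth down, under a black grip with square corners. Origin: centre of the ring, on the shaft axis once seated; z up through the grip; y is the ring's axis, to lie along the shaft (either way round); x is across the mouth. 32 mm wide in x; flared ends reach 17 mm below the origin. It stands upright in the rack.
- clip_grip (a point): Centre of the clip's grip, 42 mm above the clip's origin (67 mm above the table in the rack). The grip is 14 mm wide in the clip's x (take it so), 12 mm thick in y, 36 mm high.
- clip_stop (a point): Stop inside the ring, 8 mm above the clip's origin; it meets the groove's bottom when seated. Lowered on the groove, the jaws first touch with the clip's origin about 16 mm above the shaft axis; on the full diameter at about 24 mm, where it cannot be pressed on within the force limit. Into the groove it takes 6 to 16 N until the origin is some 5 mm above the axis, then snaps down.
- rack: Grey plastic block fixed to the table, 66 x 100 x 28 mm high, origin under its centre, with two pockets 37 mm (its x) by 5.5 mm, 20 mm deep, 25 mm either side of the centre in y. One holds the clip, the other the key; both lift straight out.
- key: Bystander: solid flat steel key 32 mm wide with a round black ball knob, standing in the other pocket; top 80 mm above the table. Origin at its lower edge.
- tea_cup: Bystander: blue cup, 72 mm in diameter, 65 mm high, origin under its centre.
- screwdriver: Bystander: screwdriver 170 mm long lying on the table.
Not all that is in view belongs to the job. Leave any orange look-alike of the clip alone.

How it is judged (in metres and radians):
On the way, in this order (a step that is already met when the one before it is completed fails the run):
1. the wheel is slid fully home along the shaft (value of joint wheel below 0.002 m), for 0.2 s.
2. the clip is lifted out of the rack (height (world z) of clip above 0.06 m), for 0.1 s.
At the end, for the whole second after the job is handed in: The wheel is home (within 3 mm) and the clip is seated in the shaft groove at rest: its ring centre within 2 mm of the shaft axis across and in height, 34 to 62 mm from the bearing face, its ring axis within 0.25 rad of the shaft's (value of joint wheel below 0.003 m and x of clip in the frame of drive between -0.002 and 0.002 m and z of clip in the frame of drive between 0.098 and 0.102 m and y of clip in the frame of drive between -0.062 and -0.034 m and angle between the y axis of clip and the y axis of drive, either way round below 0.25 rad and linear speed of clip below 0.02 m/s); the robot touches nothing.
It fails at once if the clip is pressed on the drive, shaft or wheel with more than 30 N (contact force between clip and drive above 30 N).
It fails at once if the robot pushes the drive, shaft or wheel with more than 30 N (contact force between the arm and drive above 30 N).
It fails at once if the fingers push the drive, shaft or wheel with more than 30 N (contact force between the fingers and drive above 30 N).
It fails at once if the key is taken from its pocket (distance of key from where it was at the start of the episode above 0.015 m).
It fails at once if the cup or the screwdriver is moved by more than 30 mm (distance of any of tea_cup, screwdriver from where it was at the start of the episode above 0.03 m).
It also fails if it takes over 72 s, if anything falls off the work surface, if the arm or the gripper's body presses on something with over 40 N, if the wrist force passes 120 N, or if a joint passes its speed limit or range.

ROBOT

A 7-joint arm with a two-finger parallel gripper is mounted at the origin on the work surface. World frame = base frame: x ahead of the robot, y to its left, z up, the work surface at z = 0. Lengths are in m, angles in degrees, forces in N, time in s.
With the tool pointing down it reaches from about 0.425 to 1.025 m from the base axis. Payload 9.4 kg.
Tool frame: the origin (TCP) lies on the centre line of the jaws, within the pads' length; the fingertips stand 8 mm ahead of it and the grasp point (between the pads) lies 11 mm behind it; z points along the fingers, y is the line along which they close (so a half turn about z gives the same grasp; the last joint's range is limited). The gripper opens to 93 mm and grips with 3 to 60 N. Pads are 15 mm wide; open, the fingers measure 128 mm over their backs; the gripper's body (75 mm by 188 mm) begins 65 mm behind the grasp point.
Start: joints at [64.704, 34.337, -0.143, 91.639, 0.103, 54.024, -4.572], TCP at [0.259, -0.677, 0.227] pointing down, gripper open.
Joint ranges: [-147.43, 147.43], [-19.82, 112.94], [-74.19, 73.91], [6.32, 146.72], [-59.91, 239.91], [6.04, 106.73], [-150.56, 150.56]. Speed limits (degrees/s): [127.2, 127.2, 172.46, 172.46, 180, 180, 180].

INTERFACE

Orientations are given as a 3x3 rotation matrix whose columns are the frame's x, y, z axes.
In Python, from cell import * gives the robot as it stands.
- The arm moves only by the tool arm_command, never from a script. Its argument "steps" is a list of rows, each a list of 7 numbers: the shift along the tool's x, y, z normalised to -1 to 1, where 1 is 75 mm, then the turn, a rotation vector about the tool's x, y, z normalised to -1 to 1, where 1 is 360 degrees, then the opening, from -1 (shut) to 1 (fully open). In form: [[dx, dy, dz, rx, ry, rz, grip], ...]. A call has 1 to 5 rows; each row shifts and turns the commanded pose from where the row before left it, along the tool's axes as they then stand; what a row does not reach is not made up. A row lasts 1/8 s, in which the tool goes at most 62.5 mm and 10.7 degrees, less where a joint would pass 70% of its speed; a pose out of reach is approached as far as the arm can. A call with a number of a shift or a turn outside -1 to 1 is refused whole. A call with a gripper value outside its range is refused whole. The fingers move at their own pace and stop on an object; the grip force is fixed at half the most. Time passes only in rows, so rows that do not move let the fingers close. It gives the time, the measured TCP pose, the force and the opening at its end, in the units of the state.
- observe(): the state, without advancing time (a new reading comes with each control period).
- read_camera(name): name is "side" or "top" or "wrist"; returns (picture, depth): 384x512x3 uint8, blue, green, red; 384x512 float32, m along the optical axis (not along the pixel's ray), 0 where there is no reading.
- calibration(name): a dict with "fovy" (degrees; the focal length in pixels is half the picture's height over the tangent of half this angle, whatever the lens; pixels are square), "cx", "cy" (the principal point, pixels), "extrinsics" (4x4, takes a point from camera to world coordinates). Camera axes: x right, y up, looking along -z (the intrinsics and any distortion apply to the point x, -y, -z); pixel columns grow to the right and rows downward; lengths in m; the calibration is good to about 2 mm. A picture is of the moment at which its call begins: read the wrist's pose just before it. calibration takes no time and is no camera call; for the wrist camera it gives the pose at the moment of the call.
- sign_off(): hands the job in, once; it reports no verdict.
The state is a dict: "clock": time; "joint_pos": joint angles; "joint_vel": joint speeds; "effort": joint torques, N m; "eef_pos": TCP position; "eef_rot": TCP orientation; "wrist_force": force on the tool from outside, world axes, zero at the start; "torque": the same for the moment, N m; "width": opening from 0.0 (shut) to 1.0 (fully open).
Only numpy, scipy, OpenCV 4.12 (cv2) and the standard library are available. Lean on these libraries where they do the work, as an engineer would, in place of code of your own. Each camera call takes 0.05 s, during which the arm holds its last target. There are 200 camera calls.

## Working session

There is one attempt and no reset: what is moved stays moved. The work goes in short steps, Python scripts to look and compute and a tool call to move; the robot and the scene stay as the last step left them, time stands still between calls to the robot, and variables do not carry over. Pictures are saved under pics/ and viewed, on a budget of 10 in all, crops included, one or two more only if the job needs it, and the job is handed in when it is done.

Besides the shell and the picture viewer there is one more tool, called after ">>>" in YAML: its name, and indented under it one key for each argument. arm_command: Moves the arm, as the interface text tells. Its arguments: {"type":"object","properties":{"steps":{"type":"array","items":{"type":"array","items":{"type":"number"}}}},"required":["steps"]}

```bash
ls; mkdir -p pics; python3 - <<'E'
from cell import *
import cv2,numpy as np
s=observe();print(s)
for n in("side","top","wrist"):
    c=calibration(n);print(n,c)
    p,d=read_camera(n);cv2.imwrite(f"pics/{n}0.png",p);np.savez(f"{n}0.npz",p=p,d=d,E=c["extrinsics"])
E
```

```text
pics
{'clock': 0.0, 'joint_pos': array([64.70452692, 34.38483647, -0.14400852, 91.67949418,  0.10311916,
       54.02357332, -4.57389869]), 'joint_vel': array([ 0.02796625, -0.03905113,  0.06240955, -0.06629713,  0.08151947,
       -0.00491977,  0.00082861]), 'effort': array([-1.50578697e-03, -7.65075159e+01,  1.49765622e+00, -2.52345210e+01,
       -5.23462566e-02,  1.67731958e-02,  1.77874244e-04]), 'eef_pos': array([ 0.25844785, -0.67687423,  0.22576531]), 'eef_rot': array([[ 9.34197426e-01,  3.56755787e-01, -6.90906972e-04],
       [ 3.56756421e-01, -9.34196438e-01,  1.36782625e-03],
       [-1.57462902e-04, -1.52430526e-03, -9.99998826e-01]]), 'wrist_force': array([-0.70018675,  0.66828691, -0.12135242]), 'torque': array([-0.00754183, -0.05327252, -0.02226173]), 'width': 0.9979027009395964}
side {'fovy': 52.656697399563285, 'cx': 261.86952568167743, 'cy': 201.4670273886577, 'extrinsics': array([[ 0.9701302 ,  0.1556324 , -0.18608052,  0.46194476],
       [-0.24248211,  0.59981014, -0.76251572, -0.54535251],
       [-0.00705916,  0.78486073,  0.619632  ,  0.48354676],
       [ 0.        ,  0.        ,  0.        ,  1.        ]])}
top {'fovy': 43.01070850499037, 'cx': 259.4343383531183, 'cy': 185.63572521296962, 'extrinsics': array([[-0.0155952 ,  0.99331854, -0.1143463 ,  0.46274876],
       [-0.99975571, -0.01728238, -0.01377849, -0.05649651],
       [-0.01566261,  0.11410349,  0.9933454 ,  1.04839496],
       [ 0.        ,  0.        ,  0.        ,  1.        ]])}
wrist {'fovy': 65.52434818728206, 'cx': 251.81995436855664, 'cy': 190.57904286374327, 'extrinsics': array([[ 3.56301267e-01,  8.96697150e-01,  2.62647345e-01,
         3.31162277e-01],
       [-9.34371115e-01,  3.41983447e-01,  9.99897015e-02,
        -6.49233151e-01],
       [-1.60564023e-04, -2.81036550e-01,  9.59697052e-01,
         3.84509863e-01],
       [ 0.00000000e+00,  0.00000000e+00,  0.00000000e+00,
         1.00000000e+00]])}
```

View pics/top0.png

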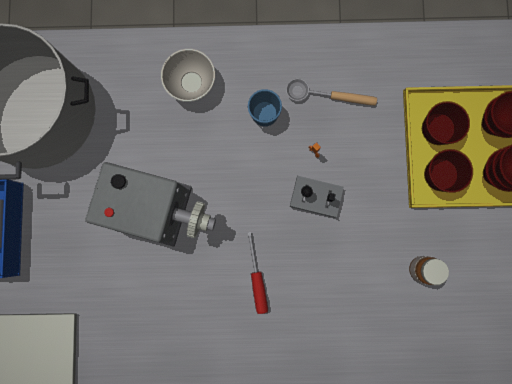

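View pics/side0.png

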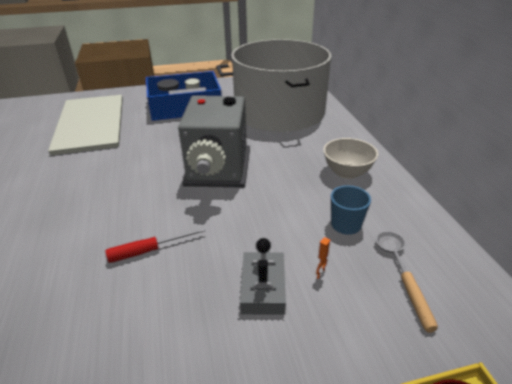

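The top view shows the drive at (140,205) with the white wheel at (198,220) and the shaft pointing right (world −y). The rack is at (318,197), with two items in it. The round ball knob at (307,191) is the key, and the smaller square grip at (331,197) is the clip. The orange thing at (316,150) is the look-alike. The side view agrees: ball at (263,245), square grip at (263,268). Next I'll measure and take an enlarged crop.

```bash
cat > h.py <<'E'
from cell import *
import cv2,numpy as np
def cloud(n,p,d,E):
    c=calibration(n);f=192/np.tan(np.radians(c["fovy"]/2))
    v,u=np.mgrid[0:384,0:512]
    P=np.stack([(u-c["cx"])/f*d,-(v-c["cy"])/f*d,-d],-1)
    return P@E[:3,:3].T+E[:3,3]
def load(n):
    z=np.load(n+"0.npz");return z["p"],z["d"],cloud(n,z["p"],z["d"],z["E"])
def rect(P,m):
    r=cv2.minAreaRect((P[m][:,:2]*1000).astype(np.float32));return r,m.sum()
E
python3 - <<'E'
from h import *
p,d,P=load("top")
v,u=np.mgrid[0:384,0:512]
box=lambda a,b,c,e:(u>a)&(u<b)&(v>c)&(v<e)&(d>0)
z=P[...,2]
def lab(m):
    k,l,s,c=cv2.connectedComponentsWithStats(m.astype(np.uint8));i=1+s[1:,4].argmax();return l==i
print("table z",np.median(z[box(100,400,250,360)]))
print("drive top",rect(P,lab(box(60,230,140,270)&(z>.13)&(z<.15))), np.median(z[box(120,160,195,220)]))
print("rack top",rect(P,lab(box(280,355,170,225)&(z>.02)&(z<.034))))
for n,b in(("key",(295,317,178,203)),("clip",(320,342,185,212))):
    m=box(*b)&(z>.05)&(z<.1);print(n,rect(P,m),z[m].max() if m.any() else 0,P[m].mean(0),np.median(z[m]))
w=box(165,230,195,245)&(p.min(-1)>110)&(z>.06);print("white",rect(P,w))
m=box(170,230,195,245)&(z>.06)&(z<.137)
ys=P[m]
for r in ys[::6]:pass
np.set_printoptions(precision=4,suppress=True)
i0=cv2.resize(p[170:260,165:355],None,fx=4,fy=4,interpolation=cv2.INTER_CUBIC)
ps,ds,Ps=load("side")
i1=cv2.resize(ps[225:320,225:345],None,fx=3,fy=3,interpolation=cv2.INTER_CUBIC)
i2=cv2.resize(ps[90:190,175:255],None,fx=3,fy=3,interpolation=cv2.INTER_CUBIC)
H=max(i1.shape[0],i2.shape[0]);o=np.zeros((i0.shape[0]*1+240,760,3),np.uint8)
o[:240,:240]=cv2.resize(i2,(240,240));o[:240,240:544]=cv2.resize(i1,(304,240));o[240:,:760]=i0
cv2.imwrite("pics/crop1.png",o)
E
```

```text
table z -0.000399854031031488
drive top (((542.173583984375, 197.6185760498047), (153.61375427246094, 120.10436248779297), 73.67498016357422), np.int64(4941)) 0.1396610093419447
rack top (((556.7112426757812, -161.97894287109375), (100.26778411865234, 66.45732879638672), 75.32420349121094), np.int64(1302))
key (((562.5172119140625, -137.45339965820312), (22.40145492553711, 20.37411117553711), 88.24302673339844), np.int64(107)) 0.08238685616830665 [ 0.56224527 -0.13708479  0.07564869] 0.07618836926573291
clip (((550.2365112304688, -186.01223754882812), (12.30107593536377, 14.184450149536133), 74.47834777832031), np.int64(63)) 0.08901536404622845 [ 0.54942159 -0.18483736  0.07883118] 0.0833269644499326
white (((521.0225830078125, 91.53663635253906), (93.76960754394531, 56.937435150146484), 35.72633743286133), np.int64(470))
```

View pics/crop1.png

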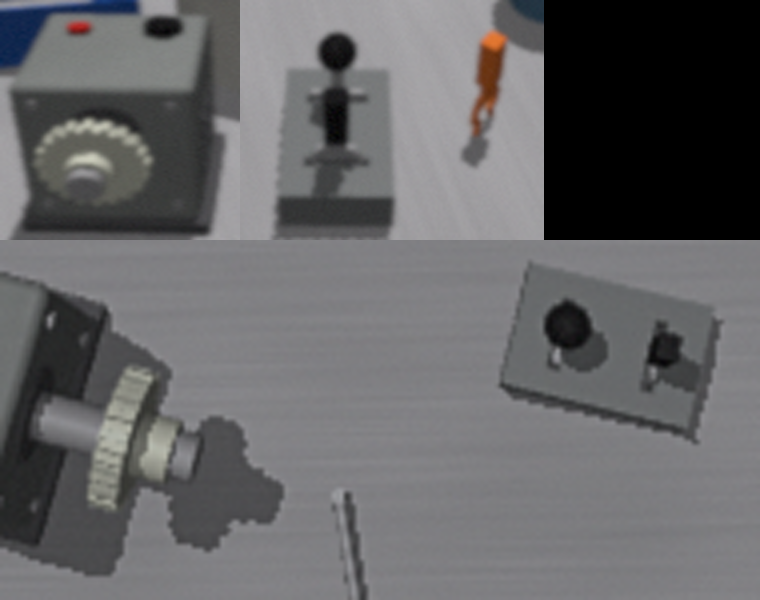

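The crop confirms it: the square grip over the bent strip, at top pixel (331,197), is the clip. The ball at (307,191) is the key and the orange one is separate. Next I'll measure the shaft and wheel in the drive frame.

```bash
python3 - <<'E'
from h import *
np.set_printoptions(precision=4,suppress=True)
a=np.radians(73.67);Y=np.array([np.cos(a),np.sin(a)]);X=np.array([Y[1],-Y[0]])
C=np.array([.5422,.1976])
for n in("top","side"):
    p,d,P=load(n);z=P[...,2]
    q=P[...,:2]-C;x=q@X;y=q@Y
    if n=="top":
        m=(d>0)&(abs(x)<.075)&(abs(y)<.09)&(z>.13)&(z<.15)
        print("top face x",np.percentile(x[m],[.5,99.5]),"y",np.percentile(y[m],[.5,99.5]))
    print(n)
    for yb in np.arange(-.17,-.074,.005):
        m=(d>0)&(abs(x)<.06)&(abs(y-yb)<.0025)&(z>.06)&(z<.137)
        if m.sum()>3:
            t=m&(z>z[m].max()-.004); print(round(yb,4),m.sum(),"x",x[m].min().round(4),x[m].max().round(4),"zmax",z[m].max().round(4),"xtop",x[t].mean().round(4))
    m=(d>0)&(abs(x)<.05)&(y>-.2)&(y<-.06)&(z>.06)&(z<.137)&(p.min(-1)>120)
    print("bright",m.sum(),"x",x[m].min(),x[m].max(),"z",z[m].min(),z[m].max())
E
```

```text
top face x [-0.0593  0.0591] y [-0.0733  0.0742]
top
-0.16 5 x -0.0075 0.0005 zmax 0.1071 xtop -0.0037
-0.155 38 x -0.0108 0.0118 zmax 0.1128 xtop 0.0003
-0.15 31 x -0.0119 0.0106 zmax 0.113 xtop -0.0014
-0.145 46 x -0.0152 0.0152 zmax 0.1173 xtop -0.0006
-0.14 45 x -0.0158 0.0155 zmax 0.1196 xtop 0.0011
-0.135 42 x -0.0155 0.0158 zmax 0.1182 xtop -0.0008
-0.13 106 x -0.03 0.0346 zmax 0.1321 xtop -0.0056
-0.125 116 x -0.035 0.0337 zmax 0.1354 xtop -0.0002
-0.12 93 x -0.034 0.035 zmax 0.1367 xtop -0.0012
-0.115 73 x -0.0348 0.033 zmax 0.1351 xtop 0.002
-0.11 16 x -0.0111 0.0109 zmax 0.1129 xtop 0.0006
-0.105 32 x -0.0116 0.0119 zmax 0.1146 xtop -0.0
-0.1 32 x -0.0118 0.0113 zmax 0.1139 xtop -0.0001
-0.095 33 x -0.0115 0.0117 zmax 0.1137 xtop 0.0006
-0.09 30 x -0.0106 0.012 zmax 0.1133 xtop 0.0001
-0.085 33 x -0.0117 0.0108 zmax 0.1143 xtop -0.0001
-0.08 31 x -0.0114 0.0118 zmax 0.1148 xtop 0.0008
-0.075 428 x -0.0571 0.0566 zmax 0.1368 xtop 0.0032
bright 362 x -0.03244692475666892 0.04551995229124334 z 0.10320611753680742 0.13671845196733878
side
-0.16 33 x -0.012 0.0061 zmax 0.1095 xtop 0.0004
-0.155 94 x -0.0126 0.0108 zmax 0.1115 xtop -0.0009
-0.15 18 x -0.0116 0.0103 zmax 0.1111 xtop -0.0001
-0.145 84 x -0.0168 0.0148 zmax 0.1151 xtop -0.0003
-0.14 26 x -0.0143 0.0144 zmax 0.115 xtop 0.0001
-0.135 25 x -0.0134 0.0147 zmax 0.1163 xtop -0.0023
-0.13 157 x -0.0336 0.031 zmax 0.135 xtop -0.0046
-0.125 476 x -0.036 0.0327 zmax 0.1345 xtop -0.0008
-0.12 65 x -0.0356 0.0338 zmax 0.1342 xtop -0.0012
-0.115 42 x -0.0363 0.0336 zmax 0.1347 xtop -0.0003
-0.08 9 x -0.0468 0.0422 zmax 0.1266 xtop -0.0023
-0.075 685 x -0.0589 0.0568 zmax 0.1361 xtop 0.0022
bright 246 x -0.032167839809655034 0.03363709198368252 z 0.09814049090474208 0.1349997245881156
```

>>> arm_command:
  steps:
    - [0,0,0,0,0,-0.0293,-1]
    - [0,0,0,0,0,-0.0293,-1]
    - [0,0,0,0,0,-0.0293,-1]
    - [0,0,0,0,0,-0.0293,-1]
    - [0,0,0,0,0,-0.0293,-1]

```text
clock: 0.78
eef_pos: [0.2585, -0.6771, 0.2263]
eef_rot: [[0.276, 0.961, -0.0], [0.961, -0.276, 0.001], [0.0, -0.0, -1.0]]
wrist_force: [-0.7, -0.5, -0.1]
width: 0.513
```

```bash
cat >> h.py <<'E'
a=np.radians(73.67);Y=np.array([np.cos(a),np.sin(a),0]);X=np.array([Y[1],-Y[0],0]);S=np.array([.5211,.1256,0])
np.set_printoptions(precision=4,suppress=True)
def go(t,pos=None):
    s=observe();R=s["eef_rot"];dl=R.T@(np.array(t)-(s["eef_pos"] if pos is None else pos))
    print("clock",s["clock"],"pos",s["eef_pos"],"head",np.degrees(np.arctan2(R[1,0],R[0,0])),"tilt",R[:,2],"F",s["wrist_force"],"w",s["width"])
    print("tool shift mm",dl*1000,"units",dl/.075)
def D(s,x,z): return S-s*Y+x*X+np.array([0,0,z])
E
python3 -c "
from h import *
go(D(.078,0,.2))"
```

```text
clock 0.775 pos [ 0.2585 -0.6771  0.2263] head 73.98908256554571 tilt [-0.0003  0.0005 -1.    ] F [-0.7227 -0.4772 -0.0684] w 0.5132879875128008
tool shift mm [765.9898  30.5646  26.5619] units [10.2132  0.4075  0.3542]
```

>>> arm_command:
  steps:
    - [0.73,0.03,0,0,0,0,-1]
    - [0.73,0.03,0,0,0,0,-1]
    - [0.73,0.03,0,0,0,0,-1]
    - [0.73,0.03,0,0,0,0,-1]
    - [0.73,0.03,0,0,0,0,-1]

```text
clock: 1.4
eef_pos: [0.3468, -0.4161, 0.2266]
eef_rot: [[0.282, 0.959, 0.0], [0.959, -0.282, 0.0], [0.0, 0.0, -1.0]]
wrist_force: [1.5, 0.8, -0.6]
width: 0.013
```

>>> arm_command:
  steps:
    - [0.73,0.03,0,0,0,0,-1]
    - [0.73,0.03,0,0,0,0,-1]
    - [0.73,0.03,0,0,0,0,-1]
    - [0.73,0.03,0,0,0,0,-1]
    - [0.73,0.03,0,0,0,0,-1]

```text
clock: 2.02
eef_pos: [0.4347, -0.1567, 0.2267]
eef_rot: [[0.282, 0.959, 0.0], [0.959, -0.282, -0.0], [-0.0, 0.0, -1.0]]
wrist_force: [0.5, 0.2, 0.3]
width: 0.005
```

>>> arm_command:
  steps:
    - [0.73,0.03,0,0,0,0,-1]
    - [0.73,0.03,0,0,0,0,-1]
    - [0.73,0.03,0,0,0,0,-1]
    - [0.7,0.02,0.1,0,0,0,-1]
    - [0,0,0.1,0,0,0,-1]

```text
clock: 2.65
eef_pos: [0.5044, 0.0518, 0.2115]
eef_rot: [[0.276, 0.961, 0.001], [0.961, -0.276, 0.002], [0.002, 0.001, -1.0]]
wrist_force: [-0.2, -1.3, -0.9]
width: 0.003
```

```bash
python3 -c "
from h import *
go(D(.073,0,.127))
p,d=read_camera('wrist');cv2.imwrite('pics/w1.png',p)"
```

```text
clock 2.65 pos [0.5044 0.0518 0.2115] head 74.0015147745736 tilt [ 0.0012  0.002  -1.    ] F [-0.1682 -1.3096 -0.852 ] w 0.002623932821011089
tool shift mm [ 2.3729 -4.7319 84.4816] units [ 0.0316 -0.0631  1.1264]
```

View pics/w1.png

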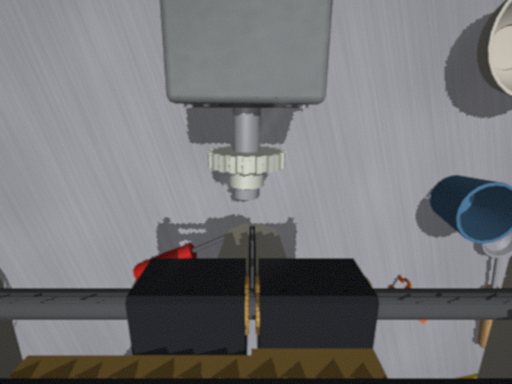

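The wrist view shows the fingertip at (252,228), the shaft at column 246, and the wheel flange at row 160. I'll descend outboard of the flange.

>>> arm_command:
  steps:
    - [0,-0.03,0.35,0,0,0,-1]
    - [0,-0.03,0.35,0,0,0,-1]
    - [0,0,0.3,0,0,0,-1]
    - [0,0,0.1,0,0,0,-1]
    - [0,0,0,0,0,0,-1]

```text
clock: 3.32
eef_pos: [0.4988, 0.0478, 0.1291]
eef_rot: [[0.283, 0.959, -0.001], [0.959, -0.283, -0.0], [-0.001, -0.001, -1.0]]
wrist_force: [-0.6, 1.0, 0.9]
width: 0.003
```

```bash
python3 -c "
from h import *
go(D(.073,0,.128))"
```

```text
clock 3.325 pos [0.4988 0.0478 0.1291] head 73.58550293665007 tilt [-0.0009 -0.0005 -1.    ] F [-0.5609  1.025   0.896 ] w 0.003330117748587678
tool shift mm [ 7.9569 -0.5048  1.0467] units [ 0.1061 -0.0067  0.014 ]
```

>>> arm_command:
  steps:
    - [0.1,0,0,0,0,0,-1]
    - [0.1,0,0,0,0,0,-1]
    - [0.07,0,0,0,0,0,-1]
    - [0.07,0,0,0,0,0,-1]
    - [0.07,0,0,0,0,0,-1]

```text
clock: 3.95
eef_pos: [0.5077, 0.078, 0.1292]
eef_rot: [[0.282, 0.959, -0.0], [0.959, -0.282, -0.001], [-0.001, -0.0, -1.0]]
wrist_force: [-0.5, -3.4, 2.8]
width: 0.006
```

>>> arm_command:
  steps:
    - [0.07,0,0,0,0,0,-1]
    - [0.07,0,0,0,0,0,-1]
    - [0.04,0,0,0,0,0,-1]
    - [0,0,0,0,0,0,-1]

```text
clock: 4.45
eef_pos: [0.5117, 0.0919, 0.129]
eef_rot: [[0.281, 0.96, 0.0], [0.96, -0.281, 0.001], [0.001, 0.0, -1.0]]
wrist_force: [0.0, -0.5, -0.2]
width: 0.005
```

```bash
python3 -c "
from h import *
go(D(.0215,0,.128))"
```

```text
clock 4.45 pos [0.5117 0.0919 0.129 ] head 73.68331758684748 tilt [ 0.0003  0.0008 -1.    ] F [ 0.026  -0.5044 -0.2287] w 0.0049027517494951225
tool shift mm [13.5242 -0.4329  1.0336] units [ 0.1803 -0.0058  0.0138]
```

>>> arm_command:
  steps:
    - [0.05,0,0,0,0,0,-1]
    - [0.05,0,0,0,0,0,-1]
    - [0.02,0,0,0,0,0,-1]

```text
clock: 4.82
eef_pos: [0.514, 0.0999, 0.129]
eef_rot: [[0.281, 0.96, -0.0], [0.96, -0.281, -0.0], [-0.0, -0.0, -1.0]]
wrist_force: [-0.4, -1.8, 0.9]
width: 0.004
```

>>> arm_command:
  steps:
    - [0.02,0,0,0,0,0,-1]
    - [0.02,0,0,0,0,0,-1]

```text
clock: 5.08
eef_pos: [0.5148, 0.1026, 0.129]
eef_rot: [[0.282, 0.96, -0.0], [0.96, -0.282, -0.0], [-0.0, -0.0, -1.0]]
wrist_force: [-0.8, -2.8, -0.6]
width: 0.008
```

```bash
python3 -c "
from h import *
go(D(.0215,0,.128))"
```

```text
clock 5.075 pos [0.5148 0.1026 0.129 ] head 73.64003023993597 tilt [-0.0003 -0.0001 -1.    ] F [-0.8485 -2.7573 -0.5673] w 0.007771676833205107
tool shift mm [ 2.3283 -0.414   1.0312] units [ 0.031  -0.0055  0.0137]
```

>>> arm_command:
  steps:
    - [0.013,0,0,0,0,0,-1]
    - [0.013,0,0,0,0,0,-1]

```text
clock: 5.32
eef_pos: [0.5149, 0.1031, 0.129]
eef_rot: [[0.282, 0.959, -0.001], [0.959, -0.282, -0.002], [-0.002, -0.001, -1.0]]
wrist_force: [-2.5, -7.8, 2.9]
width: 0.006
```

>>> arm_command:
  steps:
    - [0.01,0,0,0,0,0,-1]

```text
clock: 5.45
eef_pos: [0.5149, 0.1031, 0.129]
eef_rot: [[0.283, 0.959, -0.002], [0.959, -0.283, -0.003], [-0.003, -0.001, -1.0]]
wrist_force: [-1.5, -10.4, 5.7]
width: 0.004
```

>>> arm_command:
  steps:
    - [0.01,0,0,0,0,0,-1]

```text
clock: 5.58
eef_pos: [0.5149, 0.1032, 0.129]
eef_rot: [[0.283, 0.959, -0.002], [0.959, -0.283, -0.004], [-0.004, -0.001, -1.0]]
wrist_force: [-3.3, -11.7, 6.6]
width: 0.005
```

The wheel has stopped against the housing at about 12 N with no further travel. I'll back out and look for the groove.

>>> arm_command:
  steps:
    - [-0.1,0,0,0,0,0,-1]
    - [-0.3,0,0,0,0,0,-1]
    - [-0.4,0,0,0,0,0,-1]
    - [-0.3,0,0,0,0,0,-1]
    - [0,0,0,0,0,0,-1]

```text
clock: 6.2
eef_pos: [0.4926, 0.0259, 0.1292]
eef_rot: [[0.284, 0.959, 0.0], [0.959, -0.284, 0.0], [0.0, 0.0, -1.0]]
wrist_force: [0.5, -0.4, -0.0]
width: 0.006
```

```bash
cat >> h.py <<'E'
def wrist(name):
    s=observe();c=calibration("wrist");p,d=read_camera("wrist");P=cloud("wrist",p,d,c["extrinsics"])
    cv2.imwrite(f"pics/{name}.png",p);q=P-S
    return s,c,p,d,P,-(q@Y),q@X
E
python3 - <<'E'
from h import *
s,c,p,d,P,sv,xv=wrist("w2");z=P[...,2]
print(s["eef_pos"],s["eef_rot"][:,0])
for b in np.arange(.004,.1,.002):
    m=(d>0)&(abs(xv)<.04)&(abs(sv-b)<.001)&(z>.08)&(z<.138)
    t=m&(abs(xv)<.004)
    if m.sum()>2: print(round(b,3),m.sum(),"x",xv[m].min().round(4),xv[m].max().round(4),"zmax",z[m].max().round(4),"ztop med",np.median(z[t]).round(4) if t.any() else None,"bright",p[t].mean().round(0) if t.any() else 0)
v,u=np.where((d>0)&(abs(xv)<.05)&(sv>-.01)&(sv<.1)&(z>.08)&(z<.15));print(u.min(),u.max(),v.min(),v.max())
o=p[max(0,v.min()-10):v.max()+10,max(0,u.min()-10):u.max()+10];k=min(780/o.shape[1],580/o.shape[0]);cv2.imwrite("pics/w2c.png",cv2.resize(o,None,fx=k,fy=k,interpolation=cv2.INTER_CUBIC));print(k)
E
```

```text
[0.4926 0.0259 0.1292] [0.2836 0.959  0.0004]
0.004 553 x -0.0347 0.0326 zmax 0.1369 ztop med 0.1352 bright 205.0
0.006 533 x -0.035 0.0329 zmax 0.1371 ztop med 0.1349 bright 205.0
0.008 534 x -0.0337 0.0331 zmax 0.137 ztop med 0.1351 bright 209.0
0.01 524 x -0.0342 0.033 zmax 0.1371 ztop med 0.1348 bright 210.0
0.012 509 x -0.0346 0.0323 zmax 0.1371 ztop med 0.1352 bright 207.0
0.014 893 x -0.0356 0.0337 zmax 0.137 ztop med 0.1322 bright 143.0
0.016 210 x -0.0162 0.0147 zmax 0.118 ztop med 0.1163 bright 119.0
0.018 210 x -0.0162 0.0148 zmax 0.118 ztop med 0.1163 bright 121.0
0.02 212 x -0.0164 0.0148 zmax 0.118 ztop med 0.1162 bright 154.0
0.022 177 x -0.0164 0.015 zmax 0.1179 ztop med 0.1164 bright 197.0
0.024 197 x -0.0164 0.0141 zmax 0.1182 ztop med 0.1164 bright 205.0
0.026 211 x -0.0165 0.0141 zmax 0.1178 ztop med 0.1163 bright 205.0
0.028 203 x -0.0166 0.0143 zmax 0.1179 ztop med 0.1163 bright 205.0
0.03 166 x -0.0168 0.0143 zmax 0.1175 ztop med 0.1164 bright 205.0
0.032 184 x -0.016 0.0144 zmax 0.1178 ztop med 0.1163 bright 193.0
0.034 128 x -0.0127 0.011 zmax 0.114 ztop med 
[... 1097 characters left out ...]
0.068 114 x -0.013 0.0108 zmax 0.1138 ztop med 0.1121 bright 156.0
0.07 120 x -0.013 0.0108 zmax 0.1136 ztop med 0.1121 bright 155.0
0.072 121 x -0.0123 0.0109 zmax 0.1139 ztop med 0.1121 bright 155.0
0.074 109 x -0.0123 0.0108 zmax 0.113 ztop med 0.1119 bright 153.0
0.076 119 x -0.0123 0.0109 zmax 0.1135 ztop med 0.112 bright 153.0
0.078 107 x -0.0124 0.011 zmax 0.1133 ztop med 0.1121 bright 152.0
0.08 112 x -0.0125 0.011 zmax 0.1131 ztop med 0.112 bright 149.0
0.082 24 x -0.0096 0.0102 zmax 0.1124 ztop med 0.1113 bright 135.0
0.094 286 x -0.0135 0.0144 zmax 0.1379 ztop med 0.1304 bright 91.0
0.096 196 x -0.0146 0.0148 zmax 0.138 ztop med 0.1306 bright 60.0
137 364 18 247
2.3293172690763053
```

View pics/w2c.png

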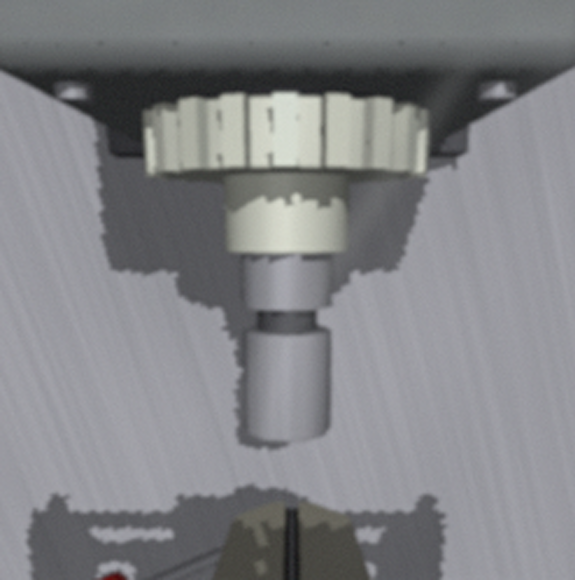

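The wheel is home: flange face at s≈14.5 mm, sleeve end at 32 mm. The groove shows as the dark neck at crop (287,320), s≈47–53 mm, middle ≈50 mm, x≈−1 mm. Now to the rack for a close look.

```bash
python3 -c "
from h import *
Yr=np.array([.2535,.9673,0]);G=np.array([.5504,-.1862,0])
go(G-.06*Yr+[0,0,.19])
p,d,P=load('top');m=(p[...,2]>150)&(p[...,0]<80)&(p[...,1]<140)&(d>0)&(P[...,1]>-.25)&(P[...,1]<-.1);m[:120]=0
print('orange',P[m].min(0),P[m].max(0))"
```

```text
clock 6.25 pos [0.4931 0.0271 0.1293] head 73.59179074919632 tilt [ 0.001  0.001 -1.   ] F [ 0.2483 -0.0749  0.4024] w 0.007242922071645312
tool shift mm [-248.3246  117.0518  -60.9607] units [-3.311   1.5607 -0.8128]
orange [ 0.6468 -0.1647  0.0326] [ 0.6621 -0.1526  0.0793]
```

>>> arm_command:
  steps:
    - [0,0,-0.4,0,0,0,-0.14]
    - [-0.3,0.1,-0.4,0,0,0,-0.14]
    - [-0.6,0.3,0,0,0,0,-0.14]
    - [-0.6,0.3,0,0,0,0,-0.14]
    - [-0.6,0.3,0,0,0,0,-0.14]

```text
clock: 6.88
eef_pos: [0.5218, -0.1454, 0.1895]
eef_rot: [[0.279, 0.96, 0.002], [0.96, -0.279, 0.001], [0.001, 0.002, -1.0]]
wrist_force: [0.0, 0.6, 0.2]
width: 0.424
```

>>> arm_command:
  steps:
    - [-0.6,0.3,0,0,0,0,-0.14]
    - [-0.5,0.26,0,0,0,0,-0.14]
    - [-0.1,0,0,0,0,0,-0.14]
    - [0,0,0,0,0,0,-0.14]

```text
clock: 7.38
eef_pos: [0.5356, -0.2425, 0.1889]
eef_rot: [[0.281, 0.96, 0.0], [0.96, -0.281, 0.001], [0.001, -0.0, -1.0]]
wrist_force: [0.2, 0.0, -0.3]
width: 0.428
```

```bash
python3 - <<'E'
from h import *
s,c,p,d,P,sv,xv=wrist("w3");z=P[...,2]
print(s["eef_pos"],s["eef_rot"][:,0],s["width"],np.degrees(np.arctan2(*s["eef_rot"][1::-1,0])))
near=(d>0)&(abs(P[...,0]-.557)<.08)&(abs(P[...,1]+.162)<.08)
def lab(m):
    k,l,st,ce=cv2.connectedComponentsWithStats(m.astype(np.uint8));i=1+st[1:,4].argmax();return l==i
r,n=rect(P,lab(near&(z>.022)&(z<.033)));print("rack",r,n)
G=near&(np.hypot(P[...,0]-.5504,P[...,1]+.1862)<.022)&(z>.04)&(z<.1)
print("grip all",rect(P,G),z[G].max(),np.percentile(z[G],[10,50,90]))
t=G&(z>.08);print("grip top",rect(P,t),P[t].mean(0))
v,u=np.where(t);print("px",u.mean(),v.mean())
E
```

```text
[ 0.5356 -0.2425  0.1889] [0.281  0.9597 0.001 ] 0.42789078211205145 73.67811071776534
rack ((555.2499389648438, -161.0877685546875), (100.22019958496094, 65.4951171875), 75.15135192871094) 5584
grip all (((549.6970825195312, -185.296142578125), (11.803601264953613, 21.104721069335938), 74.75152587890625), np.int64(273)) 0.08719895254644194 [0.0607 0.085  0.086 ]
grip top (((549.133056640625, -185.0707550048828), (11.807890892028809, 13.042035102844238), 73.82402801513672), np.int64(229)) [ 0.5492 -0.1852  0.0851]
px 248.59825327510916 126.21397379912663
```

View pics/w3.png

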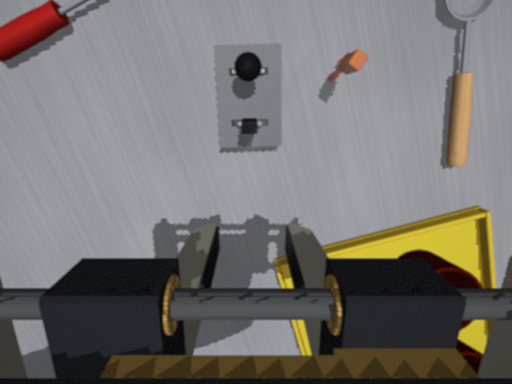

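The clip's grip is at (249,126), between the fingers' lines, with the key's ball at (248,66). I'll turn 1.5° and move over the clip.

>>> arm_command:
  steps:
    - [0.3,0,0,0,0,-0.0042,-0.14]
    - [0.3,0,0,0,0,0,-0.14]
    - [0.15,0,0,0,0,0,-0.14]
    - [0,0,0,0,0,0,-0.14]

```text
clock: 7.92
eef_pos: [0.5507, -0.1873, 0.1893]
eef_rot: [[0.253, 0.968, 0.0], [0.968, -0.253, 0.0], [0.0, 0.0, -1.0]]
wrist_force: [-0.8, -0.4, 0.4]
width: 0.431
```

```bash
python3 -c "
from h import *
go([.5491,-.1852,.056])"
```

```text
clock 7.925 pos [ 0.5507 -0.1873  0.1893] head 75.36652962796266 tilt [ 0.0003  0.0003 -1.    ] F [-0.8095 -0.4361  0.4296] w 0.43124267886472306
tool shift mm [  1.5842  -2.1263 133.3121] units [ 0.0211 -0.0284  1.7775]
```

>>> arm_command:
  steps:
    - [0.021,-0.028,0.5,0,0,0,-0.14]
    - [0,0,0.5,0,0,0,-0.14]
    - [0,0,0.4,0,0,0,-0.14]
    - [0,0,0.25,0,0,0,-0.14]
    - [0,0,0.12,0,0,0,-0.14]

```text
clock: 8.55
eef_pos: [0.548, -0.1878, 0.0553]
eef_rot: [[0.256, 0.967, -0.002], [0.967, -0.256, 0.0], [-0.0, -0.001, -1.0]]
wrist_force: [0.4, 0.5, 0.6]
width: 0.432
```

>>> arm_command:
  steps:
    - [0,0,0,0,0,0,-0.14]
    - [0,0,0,0,0,0,-1]
    - [0,0,0,0,0,0,-1]
    - [0,0,0,0,0,0,-1]
    - [0,0,0,0,0,0,-1]

```text
clock: 9.18
eef_pos: [0.5487, -0.1875, 0.0567]
eef_rot: [[0.256, 0.967, 0.0], [0.967, -0.256, -0.0], [-0.0, 0.001, -1.0]]
wrist_force: [-0.4, 0.6, 1.0]
width: 0.15
```

```bash
python3 -c "
from h import *
go([.5491,-.1852,.056])"
```

```text
clock 9.175 pos [ 0.5487 -0.1875  0.0567] head 75.15041362539404 tilt [ 0.0005 -0.0002 -1.    ] F [-0.3668  0.5782  1.011 ] w 0.1500212270066683
tool shift mm [ 2.3367 -0.2004  0.7074] units [ 0.0312 -0.0027  0.0094]
```

The clip is gripped (width 14 mm). Lifting it.

>>> arm_command:
  steps:
    - [0,0,-0.15,0,0,0,-1]
    - [0,0,-0.4,0,0,0,-1]
    - [0,0,-0.7,0,0,0,-1]
    - [0,0,-0.7,0,0,0.0041,-1]
    - [0,0,-0.15,0,0,0,-1]

```text
clock: 9.8
eef_pos: [0.5499, -0.1876, 0.2179]
eef_rot: [[0.281, 0.96, 0.005], [0.96, -0.281, -0.002], [-0.0, 0.006, -1.0]]
wrist_force: [0.1, -0.2, -0.5]
width: 0.147
```

```bash
python3 -c "
from h import *
go(D(.0523,-.001,.21))"
```

```text
clock 9.8 pos [ 0.5499 -0.1876  0.2179] head 73.65876103981897 tilt [ 0.0055 -0.0017 -1.    ] F [ 0.1447 -0.1866 -0.472 ] w 0.14685418394847838
tool shift mm [ 240.1711 -116.8362    7.226 ] units [ 3.2023 -1.5578  0.0963]
```

>>> arm_command:
  steps:
    - [0.3,-0.15,0,0,0,0,-1]
    - [0.6,-0.3,0,0,0,0,-1]
    - [0.6,-0.3,0,0,0,0,-1]
    - [0.6,-0.3,0,0,0,0,-1]
    - [0.6,-0.3,0,0,0,0,-1]

```text
clock: 10.42
eef_pos: [0.5073, 0.0367, 0.2135]
eef_rot: [[0.281, 0.96, -0.001], [0.96, -0.281, -0.0], [-0.0, -0.001, -1.0]]
wrist_force: [0.4, 0.4, -0.9]
width: 0.142
```

>>> arm_command:
  steps:
    - [0.4,-0.16,0,0,0,0,-1]
    - [0.1,-0.05,0.1,0,0,0,-1]
    - [0,0,0,0,0,0,-1]
    - [0,0,0,0,0,0,-1]

```text
clock: 10.92
eef_pos: [0.5037, 0.0742, 0.206]
eef_rot: [[0.283, 0.959, -0.001], [0.959, -0.283, -0.001], [-0.001, -0.001, -1.0]]
wrist_force: [0.0, -0.3, -1.0]
width: 0.149
```

```bash
python3 - <<'E'
from h import *
go(D(.0523,-.001,.18))
s,c,p,d,P,sv,xv=wrist("w4");z=P[...,2]
e=s["eef_pos"];q=P-e;R=s["eef_rot"];T=q@R  # tool coords
# groove: dark neck profile along axis
for b in np.arange(.012,.07,.002):
    m=(d>0)&(abs(xv)<.02)&(abs(sv-b)<.001)&(z>.1)&(z<.12)
    if m.sum()>2: print(round(b,3),m.sum(),z[m].max().round(4),xv[m].min().round(4),xv[m].max().round(4))
# held clip region
m=(d>0)&(abs(T[...,1])<.02)&(abs(T[...,0])<.03)&(T[...,2]>-.04)&(T[...,2]<.06)
for lo in np.arange(-.035,.06,.006):
    k=m&(T[...,2]>=lo)&(T[...,2]<lo+.006)
    if k.sum()>5: print("T z",round(lo,3),k.sum(),"x",np.percentile(T[k][:,0],[2,98]),"y",np.percentile(T[k][:,1],[2,98]),"bgr",p[k].mean(0).round())
E
```

```text
clock 10.925 pos [0.5037 0.0742 0.206 ] head 73.57448585891287 tilt [-0.001  -0.0008 -1.    ] F [ 0.024  -0.3343 -1.0092] w 0.14913596244037605
tool shift mm [ 1.926   1.2673 25.9518] units [0.0257 0.0169 0.346 ]
0.018 50 0.118 -0.0135 0.0104
0.02 85 0.1173 -0.0165 0.0142
0.022 79 0.1184 -0.0165 0.0143
0.024 87 0.1184 -0.0165 0.0143
0.026 83 0.1174 -0.0167 0.0144
0.028 80 0.1179 -0.0166 0.0144
0.03 85 0.1183 -0.0167 0.0145
0.032 69 0.1176 -0.0167 0.0145
0.034 32 0.1131 -0.0122 0.0081
0.036 54 0.1135 -0.0122 0.01
0.038 63 0.1134 -0.0123 0.0101
0.04 59 0.1139 -0.0123 0.0101
0.042 58 0.1145 -0.0124 0.0101
0.044 51 0.1144 -0.0123 0.0102
0.046 54 0.1134 -0.0124 0.0102
0.048 17 0.1093 -0.0115 0.0047
0.05 40 0.1095 -0.0089 0.0067
0.052 53 0.1116 -0.0116 0.0084
0.054 82 0.1132 -0.0126 0.0104
0.056 53 0.1131 -0.0126 0.0104
0.058 57 0.113 -0.0127 0.0104
0.06 53 0.1134 -0.0126 0.0105
0.062 56 0.1134 -0.0127 0.0105
0.064 55 0.1139 -0.0127 0.0105
0.066 51 0.1138 -0.0127 0.0106
0.068 55 0.1132 -0.0128 0.0105
0.07 44 0.1136 -0.0128 0.0106
T z -0.035 490 x [-0.003   0.0095] y [-0.0193  0.0192] bgr [
[... 158 characters left out ...]
 z -0.017 372 x [0.0072 0.0094] y [-0.0191  0.0191] bgr [51. 54. 55.]
T z -0.011 340 x [0.0072 0.0093] y [-0.0192  0.0191] bgr [56. 59. 60.]
T z -0.005 291 x [0.0072 0.0093] y [-0.019   0.0185] bgr [62. 66. 67.]
T z 0.001 185 x [0.0071 0.0093] y [-0.0166  0.0154] bgr [60. 63. 64.]
T z 0.013 83 x [0.0039 0.0049] y [-0.0112  0.0102] bgr [68. 66. 66.]
T z 0.019 118 x [0.0029 0.0047] y [-0.0152  0.0135] bgr [81. 78. 77.]
T z 0.025 44 x [0.0015 0.0048] y [-0.0163  0.0145] bgr [87. 83. 83.]
T z 0.031 140 x [0.0003 0.0046] y [-0.0142  0.013 ] bgr [121. 117. 116.]
T z 0.037 43 x [0.0009 0.0046] y [-0.011   0.0098] bgr [92. 89. 88.]
T z 0.043 18 x [0.0013 0.0045] y [-0.0119  0.0107] bgr [98. 94. 93.]
```

View pics/w4.png

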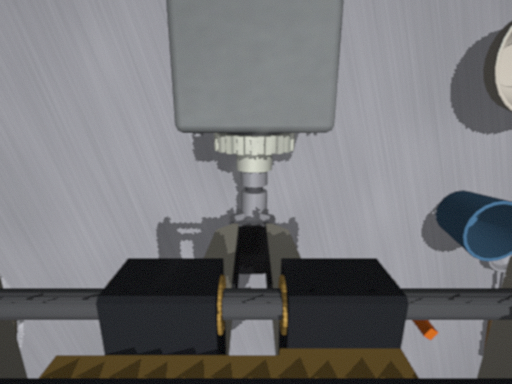

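The clip hangs level over the shaft: ring at tool x ≈ +2.6 mm, y ≈ −0.8 mm. In the picture the shaft is at column 254 and the grip at (252,245). I'll align over s≈50 mm and go down to just above contact.

>>> arm_command:
  steps:
    - [0.021,0.026,0.1,0,0,0,-1]
    - [0,0,0.25,0,0,0,-1]
    - [0,0,0.2,0,0,0,-1]
    - [0,0,0,0,0,0,-1]

```text
clock: 11.48
eef_pos: [0.5054, 0.0764, 0.1639]
eef_rot: [[0.281, 0.96, -0.002], [0.96, -0.281, -0.0], [-0.001, -0.002, -1.0]]
wrist_force: [-0.2, -0.8, -0.7]
width: 0.148
```

```bash
python3 - <<'E'
from h import *
go(D(.0526,-.0003,.1557))
s,c,p,d,P,sv,xv=wrist("w5");z=P[...,2]
e=s["eef_pos"];T=(P-e)@s["eef_rot"]
m=(d>0)&(abs(T[...,1])<.02)&(abs(T[...,0])<.008)&(T[...,2]>.018)&(T[...,2]<.036)
print("ring tool x",np.percentile(T[m][:,0],[2,50,98]),"s",np.percentile(sv[m],[2,98]),"x",np.percentile(xv[m],[1,99]))
k=(d>0)&(abs(xv+.001)<.005)&(z>.105)&(z<.12)&(sv>.03)&(sv<.075)
o=np.argsort(sv[k]);
for b in np.arange(.042,.06,.001):
    q=k&(abs(sv-b)<.0005)
    if q.any(): print(round(b,3),q.sum(),np.median(z[q]).round(4))
E
```

```text
clock 11.475 pos [0.5054 0.0764 0.1639] head 73.6725731825896 tilt [-0.0024 -0.0005 -1.    ] F [-0.2377 -0.8346 -0.6672] w 0.1482391620665087
tool shift mm [-0.9866  0.9367  8.2002] units [-0.0132  0.0125  0.1093]
ring tool x [0.0006 0.0041 0.0046] s [0.047 0.051] x [-0.0172  0.0131]
0.042 13 0.1126
0.043 20 0.1125
0.044 16 0.1121
0.045 16 0.1122
0.046 14 0.1123
0.047 11 0.1121
0.048 1 0.1101
0.049 15 0.1083
0.05 17 0.1082
0.051 17 0.1078
0.052 15 0.1085
0.053 37 0.1105
0.054 19 0.1121
0.055 18 0.112
0.056 12 0.1121
0.057 19 0.1119
0.058 13 0.1116
0.059 12 0.1119
```

>>> arm_command:
  steps:
    - [-0.014,0.013,0.04,0,0,0,-1]
    - [0,0,0.04,0,0,0,-1]
    - [0,0,0,0,0,0,-1]

```text
clock: 11.9
eef_pos: [0.5067, 0.0755, 0.1591]
eef_rot: [[0.281, 0.96, 0.0], [0.96, -0.281, -0.0], [-0.0, 0.0, -1.0]]
wrist_force: [0.5, -0.7, -0.9]
width: 0.15
```

>>> arm_command:
  steps:
    - [0,0,0.02,0,0,0,-1]
    - [0,0,0.013,0,0,0,-1]

```text
clock: 12.15
eef_pos: [0.5067, 0.0755, 0.1566]
eef_rot: [[0.281, 0.96, 0.0], [0.96, -0.281, 0.0], [0.0, 0.0, -1.0]]
wrist_force: [0.2, -0.2, -1.0]
width: 0.151
```

>>> arm_command:
  steps:
    - [0,0,0.013,0,0,0,-1]
    - [0,0,0,0,0,0,-1]

```text
clock: 12.4
eef_pos: [0.5066, 0.0755, 0.1556]
eef_rot: [[0.281, 0.96, -0.0], [0.96, -0.281, -0.0], [-0.0, -0.0, -1.0]]
wrist_force: [0.4, 1.5, -0.4]
width: 0.149
```

>>> arm_command:
  steps:
    - [0,0,0.013,0,0,0,-1]
    - [0,0,0.013,0,0,0,-1]

```text
clock: 12.65
eef_pos: [0.5067, 0.0755, 0.1537]
eef_rot: [[0.281, 0.96, 0.0], [0.96, -0.281, -0.0], [0.0, 0.0, -1.0]]
wrist_force: [-0.4, 0.6, -0.7]
width: 0.148
```

>>> arm_command:
  steps:
    - [0,0,0.013,0,0,0,-1]
    - [0,0,0.013,0,0,0,-1]

```text
clock: 12.9
eef_pos: [0.5067, 0.0755, 0.1517]
eef_rot: [[0.281, 0.96, -0.0], [0.96, -0.281, -0.0], [-0.0, -0.0, -1.0]]
wrist_force: [0.1, 1.2, -0.3]
width: 0.149
```

>>> arm_command:
  steps:
    - [0,0,0.013,0,0,0,-1]
    - [0,0,0.013,0,0,0,-1]

```text
clock: 13.15
eef_pos: [0.5067, 0.0754, 0.1497]
eef_rot: [[0.281, 0.96, -0.0], [0.96, -0.281, -0.0], [-0.0, -0.0, -1.0]]
wrist_force: [-0.0, 0.1, -0.6]
width: 0.15
```

This is 6 mm below the full-diameter touch height with no force, so the jaws are in the groove. Pressing on.

>>> arm_command:
  steps:
    - [0,0,0.013,0,0,0,-1]
    - [0,0,0.013,0,0,0,-1]

```text
clock: 13.4
eef_pos: [0.5066, 0.0755, 0.1478]
eef_rot: [[0.281, 0.96, -0.0], [0.96, -0.281, -0.0], [-0.0, -0.0, -1.0]]
wrist_force: [-0.5, 0.2, 0.2]
width: 0.149
```

>>> arm_command:
  steps:
    - [0,0,0.013,0,0,0,-1]
    - [0,0,0.013,0,0,0,-1]

```text
clock: 13.65
eef_pos: [0.5066, 0.0755, 0.1458]
eef_rot: [[0.281, 0.96, -0.0], [0.96, -0.281, -0.0], [-0.0, -0.0, -1.0]]
wrist_force: [-0.9, -0.6, 1.2]
width: 0.149
```

>>> arm_command:
  steps:
    - [0,0,0.013,0,0,0,-1]
    - [0,0,0.013,0,0,0,-1]

```text
clock: 13.9
eef_pos: [0.5067, 0.0755, 0.144]
eef_rot: [[0.281, 0.96, 0.0], [0.96, -0.281, 0.0], [0.0, 0.0, -1.0]]
wrist_force: [-0.6, 1.8, 3.5]
width: 0.15
```

```bash
python3 -c "
from h import *
go(D(.0526,-.0003,.1317))"
```

```text
clock 13.9 pos [0.5067 0.0755 0.144 ] head 73.67645583847056 tilt [ 0.  0. -1.] F [-0.6439  1.8469  3.4575] w 0.14995698213319142
tool shift mm [-0.4881 -0.518  12.3   ] units [-0.0065 -0.0069  0.164 ]
```

Spring contact began as predicted and the force is rising gently, with little lateral load. Continuing.

>>> arm_command:
  steps:
    - [0,0,0.013,0,0,0,-1]
    - [0,0,0.013,0,0,0,-1]

```text
clock: 14.15
eef_pos: [0.5068, 0.0756, 0.1422]
eef_rot: [[0.281, 0.96, 0.0], [0.96, -0.281, 0.0], [0.0, 0.0, -1.0]]
wrist_force: [-1.8, 0.0, 6.6]
width: 0.149
```

>>> arm_command:
  steps:
    - [0,0,0.013,0,0,0,-1]
    - [0,0,0.013,0,0,0,-1]

```text
clock: 14.4
eef_pos: [0.5068, 0.0757, 0.1403]
eef_rot: [[0.281, 0.96, 0.0], [0.96, -0.281, 0.0], [0.0, 0.0, -1.0]]
wrist_force: [-1.3, 0.7, 6.3]
width: 0.15
```

>>> arm_command:
  steps:
    - [0,0,0.013,0,0,0,-1]
    - [0,0,0.013,0,0,0,-1]

```text
clock: 14.65
eef_pos: [0.5066, 0.0756, 0.138]
eef_rot: [[0.281, 0.96, -0.0], [0.96, -0.281, 0.0], [0.0, -0.0, -1.0]]
wrist_force: [-2.1, 0.6, 2.2]
width: 0.149
```

>>> arm_command:
  steps:
    - [0,0,0.013,0,0,0,-1]
    - [0,0,0.013,0,0,0,-1]

```text
clock: 14.9
eef_pos: [0.5065, 0.0753, 0.1359]
eef_rot: [[0.281, 0.96, -0.0], [0.96, -0.281, -0.0], [-0.0, -0.0, -1.0]]
wrist_force: [-1.8, 1.1, -0.3]
width: 0.15
```

>>> arm_command:
  steps:
    - [0,0,0.013,0,0,0,-1]
    - [0,0,0.013,0,0,0,-1]

```text
clock: 15.15
eef_pos: [0.5065, 0.0754, 0.134]
eef_rot: [[0.281, 0.96, -0.0], [0.96, -0.281, -0.0], [-0.0, -0.0, -1.0]]
wrist_force: [-2.0, -0.6, -1.2]
width: 0.145
```

>>> arm_command:
  steps:
    - [0,0,0.01,0,0,0,-1]
    - [0,0,0.01,0,0,0,-1]

```text
clock: 15.4
eef_pos: [0.5066, 0.0755, 0.1326]
eef_rot: [[0.281, 0.96, -0.0], [0.96, -0.281, -0.0], [-0.0, -0.0, -1.0]]
wrist_force: [-1.4, -0.6, -2.0]
width: 0.151
```

```bash
python3 -c "
from h import *
go(D(.0526,-.0003,.1317))"
```

```text
clock 15.4 pos [0.5066 0.0755 0.1326] head 73.6821391272737 tilt [-0.0002 -0.0001 -1.    ] F [-1.3955 -0.6078 -2.025 ] w 0.15061199752174684
tool shift mm [-0.4022 -0.4805  0.8683] units [-0.0054 -0.0064  0.0116]
```

>>> arm_command:
  steps:
    - [0,0,0.01,0,0,0,-1]
    - [0,0,0.01,0,0,0,-1]

```text
clock: 15.65
eef_pos: [0.5068, 0.0755, 0.1315]
eef_rot: [[0.281, 0.96, 0.0], [0.96, -0.281, -0.0], [-0.0, 0.0, -1.0]]
wrist_force: [-3.9, 0.8, 8.9]
width: 0.149
```

>>> arm_command:
  steps:
    - [0,0,0.01,0,0,0,-1]
    - [0,0,0,0,0,0,-1]

```text
clock: 15.9
eef_pos: [0.5068, 0.0755, 0.1313]
eef_rot: [[0.281, 0.96, 0.001], [0.96, -0.281, -0.0], [-0.0, 0.001, -1.0]]
wrist_force: [-4.3, 0.4, 13.3]
width: 0.148
```

>>> arm_command:
  steps:
    - [0,0,0.01,0,0,0,-1]
    - [0,0,0,0,0,0,-1]

```text
clock: 16.15
eef_pos: [0.5068, 0.0755, 0.1311]
eef_rot: [[0.281, 0.96, 0.001], [0.96, -0.281, -0.001], [-0.0, 0.001, -1.0]]
wrist_force: [-5.9, -1.0, 20.9]
width: 0.146
```

It is hard against the stop at TCP z = 0.131 (predicted 0.1317). I'll ease off, open, and rise.

>>> arm_command:
  steps:
    - [0,0,-0.02,0,0,0,-1]
    - [0,0,0,0,0,0,-0.3]
    - [0,0,0,0,0,0,-0.3]
    - [0,0,0,0,0,0,-0.3]

```text
clock: 16.65
eef_pos: [0.5069, 0.0755, 0.1311]
eef_rot: [[0.281, 0.96, 0.0], [0.96, -0.281, 0.0], [0.0, 0.0, -1.0]]
wrist_force: [0.7, -0.4, -0.7]
width: 0.348
```

>>> arm_command:
  steps:
    - [0,0,-0.2,0,0,0,-0.3]
    - [0,0,-0.4,0,0,0,-0.3]
    - [-0.4,0,-0.4,0,0,0,-0.3]
    - [-0.4,0,0,0,0,0,-0.3]
    - [0,0,0,0,0,0,-0.3]

```text
clock: 17.27
eef_pos: [0.4894, 0.0158, 0.2073]
eef_rot: [[0.284, 0.959, 0.001], [0.959, -0.284, -0.001], [-0.001, 0.001, -1.0]]
wrist_force: [-0.4, -0.4, -0.5]
width: 0.35
```

```bash
python3 - <<'E'
from h import *
s,c,p,d,P,sv,xv=wrist("w6");z=P[...,2]
print(s["clock"],s["eef_pos"],s["wrist_force"],s["width"])
m=(d>0)&(abs(xv)<.02)&(sv>.035)&(sv<.065)&(z>.15)&(z<.17)
print("grip top z",np.percentile(z[m],[5,50,95]),"s",np.percentile(sv[m],[2,98]),"x",np.percentile(xv[m],[2,98]))
m=(d>0)&(abs(xv)<.004)&(sv<.03)&(sv>-.005)&(z>.128)&(z<.138);print("flange s",sv[m].min(),sv[m].max())
a=cv2.resize(p[60:300,130:400],None,fx=2.1,fy=2.1,interpolation=cv2.INTER_CUBIC)
q,_=read_camera("side");b=cv2.resize(q[85:195,170:260],None,fx=2.5,fy=2.5,interpolation=cv2.INTER_CUBIC)
o=np.zeros((a.shape[0],a.shape[1]+b.shape[1],3),np.uint8);o[:,:a.shape[1]]=a;o[:b.shape[0],a.shape[1]:]=b;cv2.imwrite("pics/fin.png",o);print(o.shape)
E
```

```text
17.275 [0.4894 0.0158 0.2073] [-0.372  -0.4273 -0.4594] 0.3501063082409419
grip top z [0.1589 0.1602 0.1614] s [0.0441 0.0553] x [-0.0063  0.0066]
flange s -0.004931335695016922 0.014642322468286232
(504, 792, 3)
```

View pics/fin.png

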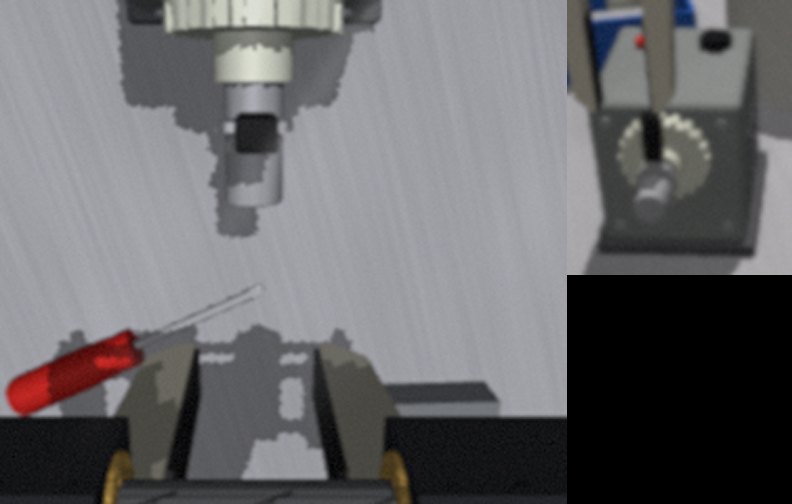

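The clip sits upright on the shaft, grip at (256,133). Its top is at z = 0.160, exactly the seated height. The wheel is home and the gripper is clear.

```bash
python3 -c "
from cell import *
print(sign_off())"
```

```text
the job is handed in; nothing more can be done
None
```

The wheel is home, and the clip is seated in the groove and released. I handed the job in at about 17 s of the 72 s allowed; sign-off reports no verdict.

- **Wheel:** I slid it along the shaft with closed fingertips until it stopped, at about 12 N. The last wrist view puts the flange face 14.6 mm from the bearing face; fully home is 14 mm.
- **Groove:** I found it in the wrist camera at about 50 mm out. The jaws went 6 mm past the full-diameter touch height with no force, which confirmed it.
- **Clip:** It took about 7 N at most going on, then the force dropped as it snapped. I pressed it against the stop with at most about 21 N.
- **Final check:** With the gripper clear and nothing touched, the grip's top is at z = 0.160 m, which is the seated height. The clip stands about 50 mm from the bearing face.
- **Disagreement:** The clip's grip and the shaft centre differ by about 1 mm sideways in the wrist camera. That is within the calibration error and the 2 mm limit.
- **Bystanders:** I never touched the key, the cup, the screwdriver or the orange look-alike, but I did not measure their positions again at the end.

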